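# Fit the condenser lens in the scanner's light unit

### The job

Lift the magenta dust cap off the light unit's ring and leave it in the aluminium parts tray. Take the clear domed lens from the rack, lay it dome down on the blue lens pad and let go, then take it anew and set it gently, dome down, in the light unit's ring, so that it sits level and centred. Leave the two coloured filters in the rack and the other things on the bench where they are.

Things in the scene. Friction and masses are not known exactly. Their poses are not given: they have to be found in the camera images.
- light_unit: The scanner's LED light unit, fixed: a white box 170 x 170 mm, dark top plate at 62 mm, aluminium fins on its +x face (out to 100 mm from the middle), two film rails (top at 68 mm) along its x, 69 mm either side of the middle. A dark steel lens ring stands over the yellow emitter in the middle of the top. Origin at the centre of the underside, z up.
- seat (a point): Centre of the lens ring's upper edge, 84 mm above the bench. The ring is level, 72 mm outside and 48 mm inside diameter, 8 mm thick and open below. z up.
- cap: Magenta dust cap, about 60 g: a disc 74 mm across, 4 mm thick, with a black upright knob 18 mm across in the middle, from 4 to 30 mm above the origin. Under the disc a plug 38 mm across, 7 mm deep, stands loosely in the ring. Origin at the centre of the disc's underside, at the start on the ring's upper edge; z up along the knob.
- rack: Grey rack, fixed, 250 (x) x 90 mm, ends 38 mm high. Three mounted optics stand on edge on two rods along its x, in slots at x = -75, 0 and 75 mm; which is where varies. Wire pins up to 46 mm high stand 26 mm either side of the middle line, 12.5 mm to the +x and 22.5 mm to the -x side of each slot's middle. Origin at the centre of the underside, z up; its x points roughly away from the robot.
- lens: Clear plano-convex lens in a black barrel, about 0.26 kg: barrel 62 mm across and 18 mm long, flat glass face flush with one end, clear glass dome at the other, 36 mm thick in all. Origin at the centre of the flat face; z along the axis, away from the dome. Starts on edge in the rack, axis level and 46 mm above the bench, z along the rack's x (the dome looks back to the robot).
- lens_apex (a point): Apex of the lens's dome, on its axis 36 mm from the flat face. The aspheric dome is the half of an ellipsoid, 60 mm across and 18 mm high. Released on its dome on the pad, even tilted about 45 degrees, the lens rolls and rocks upright by itself, flat face up, 36 mm above the pad. Well seated in the ring, the flat face is up, about 28 mm above the ring's edge.
- pad: Blue lens pad, fixed, 150 (x) x 140 (y) mm, 8 mm thick, flat. Origin at the centre of the underside, z up. It and the tray may change places.
- tray: Shallow aluminium parts tray, fixed, 150 (x) x 130 (y) mm outside, walls 4 mm thick and 22 mm high, floor 4 mm thick, empty at the start. Origin at the centre of the underside, z up. In the tray, knob up, the cap's origin is 11 mm above the tray's.
- filter_green: Green glass filter in a black barrel 62 mm across and 18 mm long, flat at both ends, on edge in the rack; origin at the centre of its +x face, 46 mm above the bench. To be left there.
- filter_amber: Amber glass filter in a like barrel, on edge in the rack; origin likewise. To be left there.
- loupe: Black loupe, 42 mm across, 48 mm high, standing on the bench. Origin at its underside.
- canister: Black film canister with a grey lid, 32 mm across, 52 mm high. Origin at its underside.
- blower: Black rubber air blower, 60 mm across, 150 mm high with its nozzle up. Origin at its underside.
- brush: Wide dust brush with a wooden handle lying on the bench, about 200 mm long and 20 mm high. Origin at its underside.
There are look-alikes about, which are no part of the job. Leave any orange look-alike of the lens alone.

How it is judged:
On the way:
1. The lens lies dome down on the pad, upright and let go (angle between lens's own z axis and vertical below 0.17 rad and contact force between lens and pad above 0.3 N and contact force between lens and the fingers below 0.05 N), for 0.2 s.
At the end, for the whole second after the job is handed in: The lens sits dome down in the light unit's ring, at rest, its axis within 5 degrees of upright and the centre of its flat face within 3 mm of the ring's axis and 26 to 30 mm above the ring's upper edge; the dust cap lies at rest in the parts tray (horizontal distance between lens and seat below 0.003 m and angle between lens's own z axis and vertical below 0.09 rad and z of lens in the frame of seat between 0.026 and 0.03 m and linear speed of lens below 0.01 m/s and angular speed of lens below 0.15 rad/s and x of cap in the frame of tray between -0.075 and 0.075 m and y of cap in the frame of tray between -0.065 and 0.065 m and z of cap in the frame of tray below 0.045 m and contact force between cap and tray above 0.2 N and linear speed of cap below 0.02 m/s); the robot touches nothing.
It fails at once if A coloured filter in the rack is pushed more than 20 mm from its place (distance of any of filter_green, filter_amber from where it was at the start of the episode above 0.02 m).
It fails at once if The loupe, canister, blower or brush is pushed more than 20 mm from its place (distance of any of loupe, canister, blower, brush from where it was at the start of the episode above 0.02 m).
It fails at once if The lens is dropped or pressed hard on the light unit (over 40 N) (contact force between lens and light_unit above 40 N).
It fails at once if The lens is dropped or pressed hard on the pad (over 40 N) (contact force between lens and pad above 40 N).
It also fails if it takes over 72 s, if anything falls off the work surface, if the arm or the gripper's body presses on something with over 40 N, if the wrist force passes 120 N, or if a joint passes its speed limit or range.

### The arm

A 6-joint arm with a two-finger parallel gripper is mounted at the origin on the work surface. World frame = base frame: x ahead of the robot, y to its left, z up, the work surface at z = 0. Lengths are in m, angles in rad, forces in N, time in s.
With the tool pointing down it reaches from about 0.325 to 0.75 m from the base axis. Payload 7.6 kg.
Tool frame: the origin (TCP) lies between the finger pads; the fingertips stand tip_extent ahead of it and the grasp point (between the pads) lies 11 mm behind it (tip_extent is the distance from the TCP to the fingertips, in m); z points along the fingers, y is the line along which they close (so a half turn about z gives the same grasp; the last joint's range is limited). The gripper opens to 85 mm and grips with 20 to 120 N. Pads are 22 mm wide; open, the fingers measure 114 mm over their backs; the gripper's body (76 mm by 85 mm) begins 54 mm behind the grasp point. The pads swing forward as they close: fully open they stand 13 mm farther back than shut.
Start: joints at [1.043, 0.052, 1.401, -0, 1.689, -0.07], TCP at [0.232, 0.471, 0.239] pointing down, gripper open.
Joint ranges: [-2.9, 2.9], [-0.91, 2.17], [0.12, 2.37], [-1.06, 4.2], [0.26, 2.73], [-2.93, 2.93]. Speed limits (rad/s): [2.57, 2.57, 3.01, 3.14, 3.14, 3.14].

### API

Orientations are given as a rotation vector (axis times angle).
In Python, from plant import get_state, grab_frame, finish_job, tip_extent gives the robot as it stands.
- The arm moves only by the tool drive_tool, never from a script. Its argument "series" is a list of rows, each a list of 5 numbers: the opening, from -1 (shut) to 1 (fully open), so that 0 is half open, then the shift along the tool's x, y, z each as a share of 0.04 m, from -1 to 1, then the turn about the tool's z as a share of 4 degrees, from -1 to 1. A call has 1 to 8 rows; each row shifts and turns the commanded pose from where the row before left it, along the tool's axes as they then stand; what a row does not reach is not made up. A row lasts 1/10 s, in which the tool goes at most 50 mm and 8.59 degrees, less where a joint would pass 70% of its speed; a pose out of reach is approached as far as the arm can. A call with a number of a shift or a turn outside -1 to 1 is refused whole. A call with a gripper value outside its range is refused whole. The fingers move at their own pace and stop on an object; "squeeze" is the grip in N (left out, the last holds). Time passes only in rows, so rows that do not move let the fingers close. It gives the time, the measured TCP pose, the force, the opening and the grip force at its end, in the units of the state.
- get_state(): the state, without advancing time (a new reading comes with each control period).
- grab_frame(name): name is "side" or "top" or "wrist"; returns a dict with "img" (480x640x3 uint8, blue, green, red), "depth" (480x640 float32, m along the optical axis (not along the pixel's ray), 0 where there is no reading), "fovy" (degrees; the focal length in pixels is half the picture's height over the tangent of half this angle, whatever the lens; pixels are square), "cx", "cy" (the principal point, pixels), "D" ([k1, k2, p1, p2, k3] as OpenCV has them; the pictures are not rectified), "origin" and "rotation" of the camera in the world. Camera axes: x right, y up, looking along -z (the intrinsics and any distortion apply to the point x, -y, -z); pixel columns grow to the right and rows downward; lengths in m; the calibration is good to about 2 mm. A picture is of the moment at which its call begins.
- finish_job(): hands the job in; it is judged then, once.
The state is a dict: "clock": time; "q": joint angles; "joint_vel": joint speeds; "joint_torque": joint torques, N m; "eef_pos": TCP position; "ee_rot": TCP orientation; "wrist_force": force on the tool from outside, world axes, zero at the start; "moment": the same for the moment, N m; "width": finger opening in m; "grip_force": force on a finger pad.
Only numpy, scipy, OpenCV 4.12 (cv2) and the standard library are available. Lean on these libraries where they do the work, as an engineer would, in place of code of your own. Each camera call takes 0.05 s, during which the arm holds its last target. There are 200 camera calls.

## Working session

There is one attempt and no reset: what is moved stays moved. The work goes in short steps, Python scripts to look and compute and a tool call to move; the robot and the scene stay as the last step left them, time stands still between calls to the robot, and variables do not carry over. Pictures are saved under pics/ and viewed, at most 10 in all, crops included, and the job is handed in when it is done.

Besides the shell and the picture viewer there is one more tool, called as name(argument=value, ...) on one line, values as JSON. drive_tool: Moves the arm, as the interface text tells. Its arguments: {"type":"object","properties":{"series":{"type":"array","items":{"type":"array","items":{"type":"number","minimum":-1,"maximum":1}}},"squeeze":{"type":"number"}},"required":["series"]}

```bash
mkdir -p pics; ls
cat > h.py <<'E'
import numpy as np, cv2, sys
sys.path.insert(0,'.')
from plant import get_state, grab_frame, finish_job, tip_extent
def K(f):
    F=240/np.tan(np.radians(f['fovy'])/2); return np.array([[F,0,f['cx']],[0,F,f['cy']],[0,0,1.]])
def rays(f,uv):
    p=cv2.undistortPoints(np.array(uv,float).reshape(-1,1,2),K(f),np.array(f['D'],float)).reshape(-1,2)
    d=np.c_[p[:,0],-p[:,1],-np.ones(len(p))]
    return d@np.array(f['rotation']).reshape(3,3).T
def cloud(f):
    v,u=np.mgrid[0:480,0:640]
    d=rays(f,np.c_[u.ravel(),v.ravel()])*f['depth'].ravel()[:,None]+np.array(f['origin'])
    d[f['depth'].ravel()<=0]=np.nan
    return d.reshape(480,640,3)
def atz(f,uv,z):
    r=rays(f,uv);o=np.array(f['origin']);return o+r*((z-o[2])/r[:,2])[:,None]
def tri(fs,uvs):
    A=np.zeros((3,3));b=np.zeros(3)
    for f,uv in zip(fs,uvs):
        r=rays(f,[uv])[0];r/=np.linalg.norm(r);P=np.eye(3)-np.outer(r,r);A+=P;b+=P@np.array(f['origin'])
    return np.linalg.solve(A,b)
E
python3 - <<'E'
from h import *
import pickle
print(tip_extent, get_state())
for n in ('top','side','wrist'):
    f=grab_frame(n); pickle.dump(f,open(n+'0.pkl','wb')); cv2.imwrite(f'pics/{n}0.png',f['img'])
    print(n,f['fovy'],f['cx'],f['cy'],f['D'],f['origin'],f['rotation'],(f['depth']>0).mean())
E
```

```text
pics
0.008 {'clock': 0.0, 'q': array([ 1.04271329e+00,  5.27983963e-02,  1.40173091e+00, -1.96779884e-05,
        1.68859634e+00, -7.02941369e-02]), 'joint_vel': array([-0.00053574, -0.00157915,  0.00203473,  0.00028853,  0.00068139,
       -0.00018339]), 'joint_torque': array([-6.80744233e-04, -3.81669009e+01, -3.60190165e+01, -5.90601803e-05,
        6.08881484e-03, -8.24724566e-06]), 'eef_pos': array([0.23186682, 0.47069953, 0.23848938]), 'ee_rot': array([-7.12735386e-01, -3.05922962e+00,  2.30977430e-03]), 'wrist_force': array([0.61451479, 0.62388354, 0.20253872]), 'moment': array([ 0.01263289, -0.02276855,  0.0519156 ]), 'grip_force': 0.0, 'width': 0.08522025311704241}
top 50.970307733938924 321.0257400735258 237.58563545045 [0.0087942 0.        0.        0.        0.       ] [ 0.31288218 -0.10164594  1.23591718] [ 0.17295066 -0.16743792 -1.58841615] 0.996220703125
side 44.740344886403555 323.96437927899206 238.68323443382164 [-0.17914558  0.          0.          0.          0.        ] [0.50686985 0.86834351 0.92133487] [ 0.03695747 -1.2712733  -2.82087085] 0.9960188802083333
wrist 59.33466314101708 317.4047513230315 232.06974225077434 [0.0181598 0.        0.        0.        0.       ] [0.16694447 0.50262529 0.3726857 ] [-0.25863042 -0.15853849  1.10551442] 0.996171875
```

```bash
sed -i "s/np.array(f\['rotation'\]).reshape(3,3).T/cv2.Rodrigues(np.array(f['rotation'],float))[0].T/" h.py; cp pics/top0.png pics/v1.png; cp pics/side0.png pics/v2.png
```

```text
(no output)
```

View pics/top0.png

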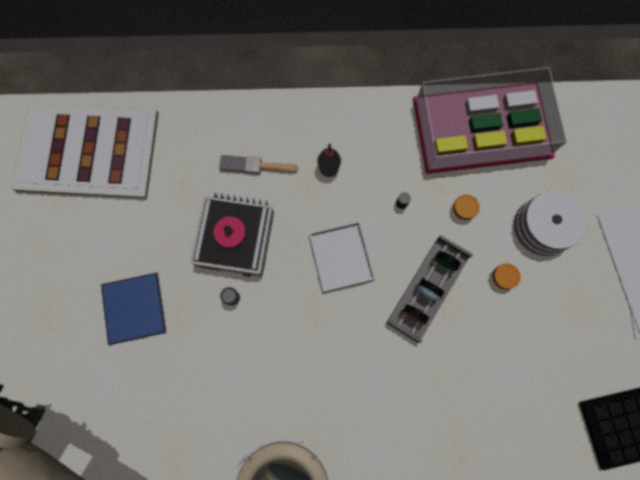

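View pics/side0.png

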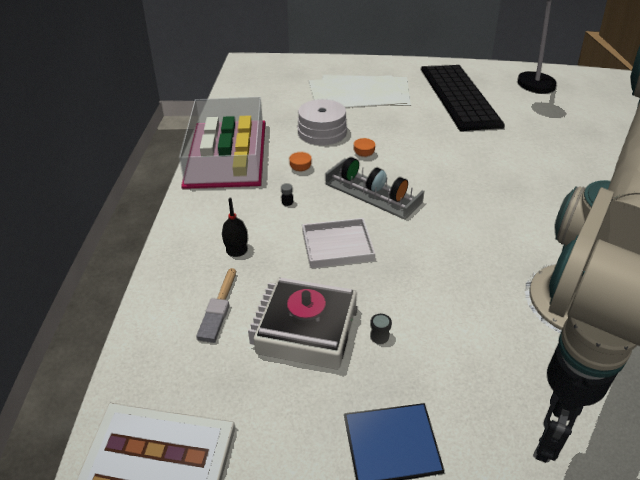

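The top view shows the cap (229,232) on the light unit, the tray (341,258), the pad (133,308) and the rack (429,289). In the rack, green is far, the clear lens is in the middle and amber is near. The side view agrees: cap (306,303), lens (376,180), tray (339,242), pad (393,443).

```bash
cat > m.py <<'E'
from h import *
import pickle
T,S=[pickle.load(open(n+'0.pkl','rb')) for n in('top','side')]
def box(P,m,name):
    p=P[m]; p=p[np.isfinite(p).all(1)]
    r=cv2.minAreaRect((p[:,:2]*1000).astype(np.float32)); print(name,len(p),'c',np.round(r[0],1),'size',np.round(r[1],1),'ang',round(r[2],2),'z med',np.round(np.median(p[:,2])*1000,1),'mean',np.round(p.mean(0)*1000,1))
for n,f in(('top',T),('side',S)):
    C=cloud(f);hsv=cv2.cvtColor(f['img'],cv2.COLOR_BGR2HSV);h,s,v=cv2.split(hsv);z=C[...,2]
    big=lambda m:(lambda L:L[1]==1+np.argmax(L[2][1:,4]))(cv2.connectedComponentsWithStats(m.astype(np.uint8)))
    near=lambda x,y,r:np.hypot(C[...,0]-x,C[...,1]-y)<r
    print(n,'bench z',np.nanmedian(z[(v>150)&(s<60)]))
    mg=big((h>160)&(h<178)&(s>120)&near(.45,.03,.16)); box(C,mg,'cap')
    c=np.nanmean(C[mg],0)
    box(C,(near(c[0],c[1],.03))&(z>.1),'knob'); 
    box(C,big((h>100)&(h<125)&(s>110)&(z<.03)),'pad')
    uv=dict(top=(341,258),side=(339,242))[n]; q=C[uv[1],uv[0]];print('tray floor',q)
    box(C,near(q[0],q[1],.11)&(z>.012)&(z<.035),'traywall')
    uv=dict(top=(429,289),side=(376,180))[n]; q=C[uv[1],uv[0]];print('rack',q)
    box(C,big(near(q[0],q[1],.15)&(z>.006)&(z<.2)),'rack')
    box(C,near(q[0],q[1],.045)&(z>.05)&(z<.2),'lens hi')
    for nm,hh in(('g',(45,95)),('amber',(3,25))): box(C,near(q[0],q[1],.13)&(h>hh[0])&(h<hh[1])&(s>90)&(z>.02),nm)
E
python3 m.py
```

```text
top bench z 0.000935857254773298
cap 389 c [569.5 104. ] size [37.3 74.1] ang 33.54 z med 88.7 mean [570.8 105.5  88.3]
knob 64 c [585.6 114.4] size [15.3 20. ] ang 8.65 z med 113.8 mean [584.6 113.6 112.7]
pad 3078 c [420.  360.4] size [140.7 131.6] ang 10.43 z med 9.4 mean [418.5 360.4   9.4]
tray floor [ 0.52995504 -0.14884987  0.00530368]
traywall 463 c [ 534.1 -150.5] size [150.9 130.2] ang 12.23 z med 22.0 mean [ 536.  -153.1   21.5]
rack [ 0.44041663 -0.34696774  0.07289259]
rack 3581 c [ 449.  -358.6] size [ 92.1 250.9] ang 55.94 z med 15.1 mean [ 447.7 -356.9   28.6]
lens hi 372 c [ 437.7 -351.5] size [60.9 35.4] ang 54.11 z med 69.3 mean [ 438.4 -350.7   68.4]
g 120 c [ 447.9 -353.1] size [ 51.  155.3] ang 52.09 z med 50.0 mean [ 499.6 -392.8   50.1]
amber 90 c [ 442.3 -356.2] size [ 50.2 157. ] ang 53.91 z med 54.0 mean [ 385.5 -316.    52.3]
side bench z 0.00038116729791459747
cap 318 c [566.5 106.2] size [49.5 72.4] ang 18.53 z med 87.9 mean [566.1 107.9  87.5]
knob 81 c [583.7 114.3] size [13.7 18.7] ang 1.15 z med 112.5 mean [583.3 116.9 110.6]
pad 5194 c [416.8 358.6] size [144.1 135.3] ang 10.71 z med 8.3 mean [413.1 364.4   8.3]
tray floor [ 0.52781749 -0.15670651  0.00493875]
traywall 737 c [ 532.4 -148.9] size [151.4 139.7] ang 11.84 z med 19.5 mean [ 530.8 -146.2   19.1]
rack [ 0.44132807 -0.32908624  0.06389732]
rack 2712 c [ 447.4 -356.9] size [ 95.6 253.4] ang 56.63 z med 23.3 mean [ 446.9 -344.4   31.4]
lens hi 274 c [ 426.7 -340.7] size [51.3 70.8] ang 63.61 z med 66.1 mean [ 441.2 -341.9   65.7]
g 168 c [ 501.8 -397.1] size [61.2 14.8] ang 47.91 z med 47.1 mean [ 502.4 -397.2   46.9]
amber 157 c [ 438.3 -356. ] size [ 59.5 175.8] ang 56.34 z med 46.3 mean [ 377.7 -314.2   47.1]
```

```bash
cat >> h.py <<'E'
def rel(p,yaw=None,s=None):
    """rows-sum needed to bring TCP to p (m); yaw = world angle (deg) of tool y axis"""
    s=s or get_state(); R=cv2.Rodrigues(np.array(s['ee_rot']))[0]
    y=np.degrees(np.arctan2(R[1,1],R[0,1])); d=0 if yaw is None else (yaw-y+90)%180-90
    a=np.radians(yaw if yaw is not None else y); 
    if yaw is not None and abs((y+d-yaw+180)%360-180)>90: a+=np.pi
    Y=np.array([np.cos(a),np.sin(a),0]);Z=np.array([0,0,-1.]);X=np.cross(Y,Z)
    e=np.array(p)-s['eef_pos']
    print('clock',round(s['clock'],2),'yaw now',round(y,2),'turn units(4deg)',round(-d/4,3),'then shift units(40mm) xyz',np.round([e@X/.04,e@Y/.04,e@Z/.04],3))
E
cat > m2.py <<'E'
from h import *
import pickle
T,S=[pickle.load(open(n+'0.pkl','rb')) for n in('top','side')]
cs=[]
for n,f in(('top',T),('side',S)):
    C=cloud(f);h,s,v=cv2.split(cv2.cvtColor(f['img'],cv2.COLOR_BGR2HSV))
    m=(h>160)&(h<178)&(s>120)&(np.hypot(C[...,0]-.585,C[...,1]-.114)<.06)&(C[...,2]>.07)
    cnt=max(cv2.findContours(m.astype(np.uint8),0,1)[0],key=len)
    e=cv2.fitEllipse(cv2.convexHull(cnt)); print(n,e, atz(f,[e[0]],.088))
    cs.append(e[0]); q=C[m];print(np.nanmedian(q,0), len(q))
print('tri',tri([T,S],cs))
rel([.585,.114,.16],56)
E
python3 m2.py
```

```text
top ((229.0312957763672, 231.3386688232422), (30.803762435913086, 32.32108688354492), 75.05193328857422) [[0.5852352  0.11443507 0.088     ]]
[0.58381637 0.11301301 0.08889081] 745
side ((305.7325134277344, 302.9955749511719), (28.4274959564209, 37.417720794677734), 85.82537841796875) [[0.58381501 0.11528004 0.088     ]]
[0.58341177 0.11952165 0.08794616] 718
tri [0.58459613 0.11459575 0.08750171]
clock 0.15 yaw now 63.77 turn units(4deg) 1.942 then shift units(40mm) xyz [-12.306  -2.458   1.966]
```

drive_tool(series=[[1,0,0,0,0.97],[1,0,0,0,0.97],[1,-0.8,-0.15,0,0],[1,-0.8,-0.15,0,0],[1,-0.8,-0.15,0,0],[1,-0.8,-0.15,0,0],[1,-0.8,-0.15,0,0],[1,-0.8,-0.15,0,0]], squeeze=40)

```text
clock: 0.95
eef_pos: [0.3718, 0.3327, 0.2391]
ee_rot: [-0.918, -3.004, 0.0]
wrist_force: [-0.6, -0.0, 0.2]
width: 0.0851
grip_force: 0.0
```

drive_tool(series=[[1,-0.8,-0.15,0,0],[1,-0.8,-0.15,0,0],[1,-0.8,-0.15,0,0],[1,-0.8,-0.15,0,0],[1,-0.8,-0.15,0,0],[1,-0.8,-0.15,0,0],[1,0,0,0,0],[1,0,0,0,0]])

```text
clock: 1.75
eef_pos: [0.5102, 0.1962, 0.2387]
ee_rot: [-0.92, -3.003, 0.001]
wrist_force: [-0.1, 0.1, -0.3]
width: 0.0851
grip_force: 0.0
```

```bash
python3 -c "
from h import *
rel([.5846,.1146,.16],56)"
```

```text
clock 1.75 yaw now 55.94 turn units(4deg) -0.016 then shift units(40mm) xyz [-2.682 -0.651  1.969]
```

drive_tool(series=[[1,-0.67,-0.16,0.3,0],[1,-0.67,-0.16,0.4,0],[1,-0.67,-0.16,0.4,0],[1,-0.67,-0.16,0.4,0],[1,0,0,0.47,0],[1,0,0,0,0],[1,0,0,0,0]])

```text
clock: 2.45
eef_pos: [0.5842, 0.1165, 0.1608]
ee_rot: [-0.916, -3.005, -0.0]
wrist_force: [-0.6, 0.6, -0.4]
width: 0.0852
grip_force: 0.0
```

```bash
python3 -c "
from h import *
rel([.5846,.1146,.100],56)
f=grab_frame('wrist');cv2.imwrite('pics/w1.png',f['img'])
C=cloud(f);h,s,v=cv2.split(cv2.cvtColor(f['img'],cv2.COLOR_BGR2HSV))
m=(h>160)&(h<178)&(s>110)
cnt=max(cv2.findContours(m.astype(np.uint8),0,1)[0],key=len)
e=cv2.fitEllipse(cv2.convexHull(cnt));print(e,atz(f,[e[0]],.088))
k=(np.hypot(C[...,0]-.5846,C[...,1]-.1146)<.02)&(C[...,2]>.106)
print(np.nanmedian(C[k],0),k.sum())
"
```

```text
clock 2.45 yaw now 56.09 turn units(4deg) 0.022 then shift units(40mm) xyz [-0.034 -0.033  1.521]
((314.9726867675781, 254.39842224121094), (135.9002685546875, 142.17349243164062), 92.25634765625) [[0.58421647 0.11447908 0.088     ]]
[0.57645534 0.11978151 0.23141078] 9013
```

View pics/w1.png

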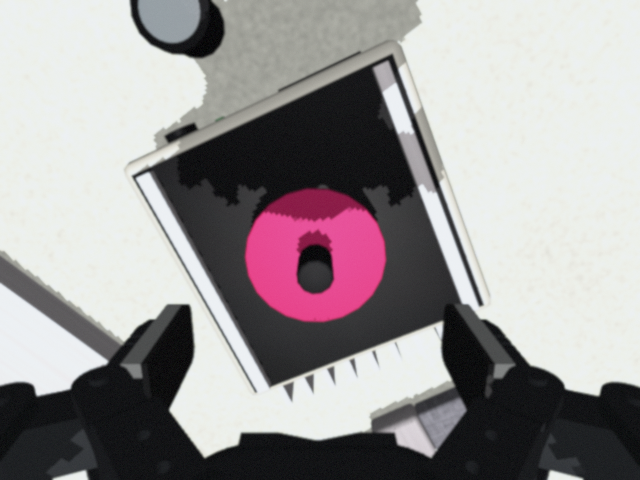

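The wrist view shows the cap disc centred at (315,254). That is within 1 mm of the top/side fix, with the fingers open on either side of it.

drive_tool(series=[[1,-0.03,-0.03,0.5,0],[1,0,0,0.5,0],[1,0,0,0.5,0],[1,0,0,0,0],[-1,0,0,0,0],[-1,0,0,0,0],[-1,0,0,0,0],[-1,0,0,0,0]])

```text
clock: 3.3
eef_pos: [0.5855, 0.1139, 0.1016]
ee_rot: [0.918, 3.003, 0.001]
wrist_force: [0.6, 0.4, -1.2]
width: 0.0285
grip_force: 0.0
```

drive_tool(series=[[-1,0,0,0,0],[-1,0,0,0,0],[-1,0,0,-0.3,0],[-1,0,0,-0.6,0],[-1,0,0,-0.6,0],[-1,0,0,0,0]])

```text
clock: 3.9
eef_pos: [0.5867, 0.114, 0.1653]
ee_rot: [0.916, 2.998, 0.005]
wrist_force: [0.8, -0.5, 0.4]
width: 0.0163
grip_force: 39.0
```

```bash
python3 -c "
from h import *
rel([.533,-.15,.155],56);print(get_state()['eef_pos'])"
```

```text
clock 3.9 yaw now 56.01 turn units(4deg) 0.003 then shift units(40mm) xyz [-2.577 -6.223  0.257]
[0.58674567 0.11401848 0.16529093]
```

drive_tool(series=[[-1,-0.32,-0.78,0,0],[-1,-0.32,-0.78,0,0],[-1,-0.32,-0.78,0,0],[-1,-0.32,-0.78,0,0],[-1,-0.32,-0.78,0,0],[-1,-0.32,-0.78,0,0],[-1,-0.32,-0.78,0,0],[-1,-0.32,-0.78,0,0]])

```text
clock: 4.7
eef_pos: [0.5296, -0.1516, 0.1598]
ee_rot: [-0.918, -3.003, -0.0]
wrist_force: [0.2, -0.9, -1.0]
width: 0.0162
grip_force: 39.1
```

drive_tool(series=[[-1,0,0,0.5,0],[-1,0,0,0.6,0],[-1,0,0,0.6,0],[-1,0,0,0.6,0],[-1,0,0,0.5,0],[-1,0,0,0.2,0],[-1,0,0,0,0]])

```text
clock: 5.4
eef_pos: [0.5295, -0.1501, 0.039]
ee_rot: [-0.917, -3.001, -0.0]
wrist_force: [-0.4, -0.2, -0.2]
width: 0.0163
grip_force: 39.1
```

```bash
python3 -c "
from h import *
rel([.533,-.15,.030],56);print(get_state()['eef_pos'])
f=grab_frame('top');cv2.imwrite('pics/t2.png',f['img'][170:330,250:470])
f=grab_frame('side');a=f['img'][150:300,270:450]
cv2.imwrite('pics/s2.png',cv2.resize(a,None,fx=3,fy=3))"
```

```text
clock 5.4 yaw now 56.01 turn units(4deg) 0.002 then shift units(40mm) xyz [-0.072  0.051  0.225]
[ 0.52946249 -0.15009489  0.03901269]
```

View pics/s2.png

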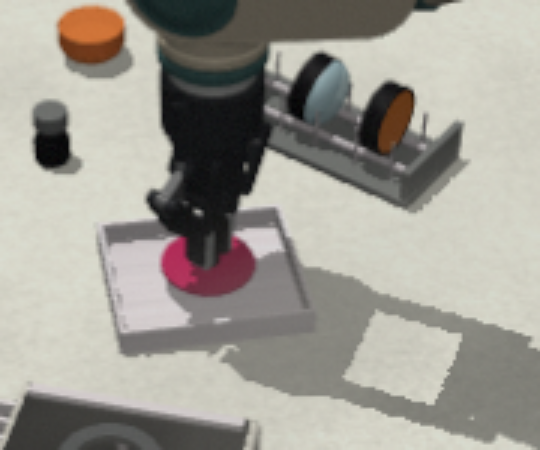

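The cap hangs in the gripper over the tray, disc at (208,265) in the crop. It still has about 10 mm to go before release.

drive_tool(series=[[-1,0,0,0.15,0],[-1,0,0,0.1,0],[-1,0,0,0,0],[0,0,0,0,0],[1,0,0,0,0],[1,0,0,0,0],[1,0,0,0,0],[1,0,0,0,0]])

```text
clock: 6.3
eef_pos: [0.5305, -0.1504, 0.0306]
ee_rot: [0.918, 3.004, 0.0]
wrist_force: [-0.2, -0.2, 0.8]
width: 0.085
grip_force: 0.0
```

drive_tool(series=[[1,0,0,-0.4,0],[1,0,0,-0.8,0],[1,0,0,-0.8,0],[1,0,0,-0.8,0],[1,0,0,-0.8,0],[1,0,0,-0.6,0],[1,0,0,0,0]])

```text
clock: 7.0
eef_pos: [0.5319, -0.1509, 0.203]
ee_rot: [0.916, 2.997, -0.0]
wrist_force: [0.4, 0.2, 0.5]
width: 0.0856
grip_force: 0.0
```

```bash
python3 -c "
from h import *
import pickle
for n in ('top','side'):
    f=grab_frame(n);pickle.dump(f,open(n+'1.pkl','wb'))
    C=cloud(f);h,s,v=cv2.split(cv2.cvtColor(f['img'],cv2.COLOR_BGR2HSV))
    m=(h>160)&(h<178)&(s>110)&(np.hypot(C[...,0]-.53,C[...,1]+.15)<.09)
    print('cap',m.sum(),np.nanmedian(C[m],0))
rel([.4485,-.358,.20],56)"
```

```text
cap 613 [ 0.52571687 -0.14787058  0.01606429]
cap 430 [ 0.52738848 -0.14356016  0.01547052]
clock 7.1 yaw now 56.01 turn units(4deg) 0.003 then shift units(40mm) xyz [-1.204 -5.448 -0.041]
```

drive_tool(series=[[1,-0.17,-0.78,0,0],[1,-0.17,-0.78,0,0],[1,-0.17,-0.78,0,0],[1,-0.17,-0.78,0,0],[1,-0.17,-0.78,0,0],[1,-0.17,-0.78,0,0],[1,-0.17,-0.78,0,0],[1,0,0,0,0]])

```text
clock: 7.9
eef_pos: [0.4456, -0.3606, 0.196]
ee_rot: [-0.923, -2.999, -0.001]
wrist_force: [-0.5, 0.1, -0.2]
width: 0.0854
grip_force: 0.0
```

```bash
cat > m3.py <<'E'
from h import *
import sys
f=grab_frame('wrist');C=cloud(f);rel([.4485,-.358,.20],56)
R=np.array([.4485,-.358]);a=np.radians(-34);ex=np.array([np.cos(a),np.sin(a)]);ey=np.array([-ex[1],ex[0]])
X=(C[...,:2]-R)@ex*1000;Y=(C[...,:2]-R)@ey*1000;Z=C[...,2]*1000
for lo,hi,nm in((60,85,'lens top'),):
  for x0 in(-75,0,75):
    m=(abs(X-x0)<36)&(abs(Y)<50)&(Z>lo)&(Z<hi)
    if m.sum()>20: print(x0,m.sum(),'X pct',np.percentile(X[m],[2,50,98]).round(1),'Y',np.percentile(Y[m],[2,50,98]).round(1),'Z',np.percentile(Z[m],[2,98]).round(1))
m=(abs(X)<14)&(Z>68)&(abs(Y)<40)
if m.sum()>30:
    r=cv2.minAreaRect(np.c_[X[m],Y[m]].astype(np.float32));print(r)
w=(abs(abs(X)-122)<8)&(Z>30)&(Z<45)&(abs(Y)<60);print('ends',w.sum(),[np.percentile(q[w],[2,98]).round(1) for q in(X,Y,Z)] if w.sum()>20 else '')
cv2.imwrite('pics/'+sys.argv[1],f['img'])
E
python3 m3.py w3.png
```

```text
clock 7.95 yaw now 55.85 turn units(4deg) -0.038 then shift units(40mm) xyz [-0.028  0.049 -0.095]
-75 2778 X pct [-82.3 -73.7 -65.1] Y [-27.4  -1.9  23.6] Z [61.4 77.2]
0 3807 X pct [-25.3 -10.4   3.9] Y [-26.7  -1.9  23. ] Z [60.7 77.3]
75 2276 X pct [67.5 73.5 84.9] Y [-26.8  -2.   23.4] Z [60.7 76.7]
((-3.5803680419921875, -0.2672920227050781), (80.31147003173828, 24.79339027404785), 86.9686050415039)
ends 3487 [array([-122.7,  125.2]), array([-44.3,  40.7]), array([30.6, 38.9])]
```

View pics/w3.png

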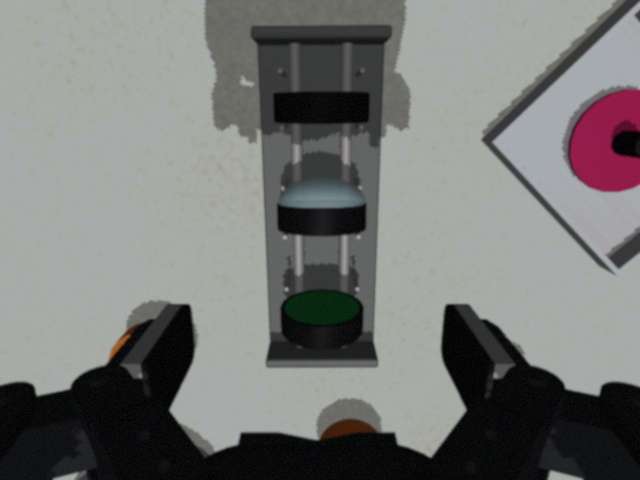

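The wrist view shows the lens in the middle slot, barrel at (321,215) with its dome towards the top of the picture (towards the robot). Amber is at (321,107), green at (321,315), and the finger tips are at (190,305) and (445,305).

drive_tool(series=[[0.65,-0.1,0.05,0.4,-0.04],[0.65,-0.1,0,0.5,0],[0.65,-0.1,0,0.5,0],[0.65,0,0,0.1,0],[0.65,0,0,0,0]], squeeze=20)

```text
clock: 8.45
eef_pos: [0.4588, -0.3618, 0.1367]
ee_rot: [-0.911, -3.004, -0.002]
wrist_force: [-0.9, -0.2, 0.8]
width: 0.0702
grip_force: 0.0
```

```bash
sed -i 's/\[.4485,-.358,.20\],56/[.4579,-.3655,.037],56/' m3.py
cat >> m3.py <<'E'
s=get_state();Rt=cv2.Rodrigues(s['ee_rot'])[0];P=(C-s['eef_pos'])@Rt*1000
m=(abs(P[...,1])<60)&(abs(P[...,0])<13)&(P[...,2]>-40)&(P[...,2]<14)&(abs(P[...,1])>20)
print('width',s['width'],'tips: ',m.sum(),np.percentile(P[m],[1,50,99],axis=0).round(1) if m.sum()>20 else '')
E
python3 m3.py w4.png
```

```text
clock 8.5 yaw now 56.24 turn units(4deg) 0.059 then shift units(40mm) xyz [-0.018 -0.083  2.529]
-75 4843 X pct [-81.9 -73.5 -64.8] Y [-27.1  -1.7  23.6] Z [61.5 77. ]
0 6260 X pct [-25.4 -10.5   3.9] Y [-26.5  -1.5  23.1] Z [60.7 77.3]
75 3670 X pct [67.4 72.7 84.8] Y [-26.5  -1.4  23.3] Z [60.5 76.6]
((-0.0015583038330078125, 0.001010894775390625), (27.981433868408203, 79.99748992919922), 0.013076894916594028)
ends 2159 [array([117.9, 125.9]), array([-44.1,  41. ]), array([30.5, 38.2])]
width 0.07026311798660137 tips:  9181 [[-10.  -48.2 -39.5]
 [  7.4 -34.7 -22.3]
 [ 12.4  48.2   0.8]]
```

drive_tool(series=[[0.65,-0.02,-0.08,0.4,0.06],[0.65,0,0,0.5,0],[0.65,0,0,0.5,0],[0.65,0,0,0.5,0],[0.65,0,0,0.5,0],[0.65,0,0,0.25,0],[0.65,0,0,0,0]])

```text
clock: 9.2
eef_pos: [0.457, -0.3657, 0.0308]
ee_rot: [-0.92, -3.001, -0.002]
wrist_force: [0.7, -0.8, -0.5]
width: 0.0707
grip_force: 0.0
```

drive_tool(series=[[0.3,0,0,0,0],[0.2,0,0,0,0],[0,0,0,0,0],[-0.2,0,0,0,0],[-0.2,0,0,0,0]])

```text
clock: 9.7
eef_pos: [0.4582, -0.3666, 0.0333]
ee_rot: [0.92, 3.002, -0.001]
wrist_force: [0.4, -1.2, 1.6]
width: 0.0609
grip_force: 22.4
```

Gripped at 61 mm. Next I lift it slowly and look.

drive_tool(series=[[-0.2,0,0,-0.2,0],[-0.2,0,0,-0.3,0],[-0.2,0,0,-0.4,0],[-0.2,0,0,-0.5,0],[-0.2,0,0,-0.6,0],[-0.2,0,0,-0.6,0],[-0.2,0,0,-0.6,0],[-0.2,0,0,0,0]])

```text
clock: 10.5
eef_pos: [0.4592, -0.3675, 0.1661]
ee_rot: [0.918, 2.996, -0.006]
wrist_force: [0.6, -0.2, -1.4]
width: 0.0609
grip_force: 22.8
```

Run:
```python
from h import *
s=get_state();print(s['width'],s['grip_force'],s['eef_pos'],s['wrist_force'])
f=grab_frame('side');g=grab_frame('wrist')
a=cv2.resize(f['img'][60:260,300:500],(400,400));b=g['img'][40:440,120:520]
cv2.imwrite('pics/c5.png',np.hstack([a,b]))
```

```text
0.06088048978587937 22.820200324058533 [ 0.45915723 -0.36753604  0.16610653] [ 0.63400189 -0.1783071  -1.402674  ]
```

View pics/c5.png

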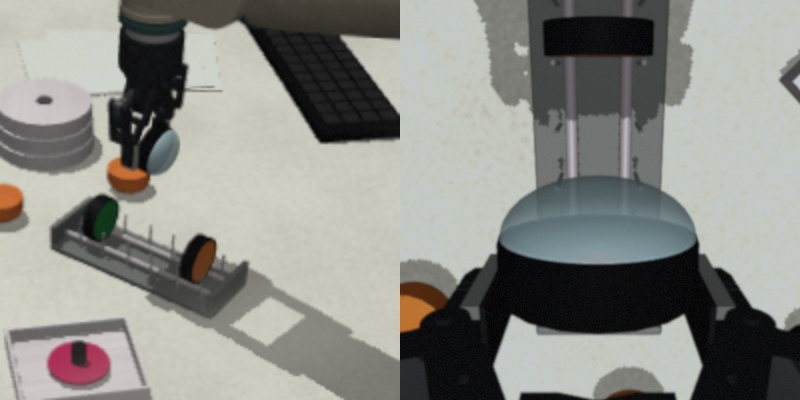

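The lens is held firmly, axis about level with its dome on the robot side (right half, dome at (600,215)). Both filters are still in place. Next I carry it to the pad.

```bash
python3 -c "
from h import *
rel([.447,.3405,.16],56);print(get_state()['q'].round(2))"
```

```text
clock 10.6 yaw now 55.93 turn units(4deg) -0.018 then shift units(40mm) xyz [10.104 14.499  0.023]
[-0.74  0.26  1.33  0.    1.55 -1.71]
```

drive_tool(series=[[-0.2,0.2,0.29,0,0],[-0.2,0.4,0.57,0,0],[-0.2,0.5,0.72,0,0],[-0.2,0.5,0.72,0,0],[-0.2,0.5,0.72,0,0],[-0.2,0.5,0.72,0,0],[-0.2,0.5,0.72,0,0],[-0.2,0.5,0.72,0,0]])

```text
clock: 11.4
eef_pos: [0.4533, -0.1115, 0.1588]
ee_rot: [-0.919, -3.001, -0.001]
wrist_force: [0.3, 0.2, -1.4]
width: 0.0607
grip_force: 22.8
```

drive_tool(series=[[-0.2,0.5,0.72,0,0],[-0.2,0.5,0.72,0,0],[-0.2,0.5,0.72,0,0],[-0.2,0.5,0.72,0,0],[-0.2,0.5,0.72,0,0],[-0.2,0.5,0.72,0,0],[-0.2,0.5,0.72,0,0],[-0.2,0.5,0.72,0,0]])

```text
clock: 12.2
eef_pos: [0.4494, 0.1683, 0.1589]
ee_rot: [-0.919, -3.002, 0.002]
wrist_force: [0.7, 0.1, -2.4]
width: 0.0614
grip_force: 22.8
```

drive_tool(series=[[-0.2,0.5,0.72,0,0],[-0.2,0.5,0.72,0,0],[-0.2,0.5,0.72,0,0],[-0.2,0.3,0.5,0,0],[-0.2,0.2,0.27,0,0],[-0.2,0,0,0,0],[-0.2,0,0,0,0]])

```text
clock: 12.9
eef_pos: [0.45, 0.3078, 0.1598]
ee_rot: [-0.92, -3.003, 0.002]
wrist_force: [0.2, -0.0, -2.5]
width: 0.0609
grip_force: 22.8
```

```bash
cat > tilt.py <<'E'
from h import *
# lens pose from the wrist depth: rim/flat not seen, so report dome/barrel points in tool frame
s=get_state();f=grab_frame('wrist');C=cloud(f);Rt=cv2.Rodrigues(s['ee_rot'])[0];P=(C-s['eef_pos'])@Rt*1000
h,sa,v=cv2.split(cv2.cvtColor(f['img'],cv2.COLOR_BGR2HSV))
m=(abs(P[...,1])<24)&(P[...,0]>-30)&(P[...,0]<60)&(P[...,2]>-60)&(P[...,2]<14)
m&=(C[...,2]>.014)
Q=P[m];d=(sa>25)&(v>60)&m
print('n',m.sum(),'x',np.percentile(Q[:,0],[1,99]).round(1),'z',np.percentile(Q[:,2],[1,99]).round(1))
c=np.abs(Q[:,1])<4
for x in range(-28,60,4):
    k=c&(abs(Q[:,0]-x)<1)
    if k.sum()>5: print(x,np.median(Q[k,2]).round(1),end='; ')
print();print('z,F',s['eef_pos'],s['wrist_force'].round(1),s['width'],s['grip_force'])
E
python3 tilt.py; python3 -c "
from h import *
rel([.447,.3405,.035],56)"
```

```text
n 25064 x [ 9.1 40.5] z [-44.3 -11.6]
8 -43.7; 12 -43.9; 16 -43.3; 20 -42.8; 24 -42.2; 28 -40.7; 32 -38.6; 36 -34.3; 40 -21.6; 
z,F [0.44996181 0.30777459 0.15975278] [ 0.2 -0.  -2.5] 0.060907091879093316 22.790307104587555
clock 12.95 yaw now 55.89 turn units(4deg) -0.027 then shift units(40mm) xyz [0.528 0.639 3.126]
```

drive_tool(series=[[-0.2,0.25,0.32,0.3,0],[-0.2,0.25,0.32,0.5,0],[-0.2,0,0,0.6,0],[-0.2,0,0,0.6,0],[-0.2,0,0,0.6,0],[-0.2,0,0,0.4,0],[-0.2,0,0,0.1,0],[-0.2,0,0,0,0]])

```text
clock: 13.75
eef_pos: [0.4483, 0.34, 0.0364]
ee_rot: [-0.922, -3.003, 0.001]
wrist_force: [0.2, -0.7, -1.9]
width: 0.0607
grip_force: 22.8
```

drive_tool(series=[[-0.2,0,0,0.05,0],[-0.2,0,0,0.05,0],[-0.2,0,0,0,0]])

```text
clock: 14.05
eef_pos: [0.4485, 0.3409, 0.033]
ee_rot: [0.92, 3.003, 0.001]
wrist_force: [-0.5, 0.1, -2.3]
width: 0.0605
grip_force: 22.8
```

drive_tool(series=[[-0.2,0,0,0.05,0],[-0.2,0,0,0.05,0],[-0.2,0,0,0,0]])

```text
clock: 14.35
eef_pos: [0.448, 0.3408, 0.0281]
ee_rot: [-0.92, -3.003, 0.001]
wrist_force: [0.5, 0.2, -2.8]
width: 0.0606
grip_force: 22.8
```

drive_tool(series=[[-0.2,0,0,0.04,0],[-0.2,0,0,0.04,0],[-0.2,0,0,0,0]])

```text
clock: 14.65
eef_pos: [0.4488, 0.3408, 0.0261]
ee_rot: [0.92, 3.003, 0.001]
wrist_force: [-0.0, -2.9, 3.3]
width: 0.0603
grip_force: 23.3
```

drive_tool(series=[[-0.2,0.05,0,0.03,0],[-0.2,0.1,0,0,0],[-0.2,0.1,0,0,0],[-0.2,0,0,0,0]])

```text
clock: 15.05
eef_pos: [0.4413, 0.3469, 0.0261]
ee_rot: [0.919, 3.001, 0.004]
wrist_force: [1.0, -3.4, 8.7]
width: 0.0609
grip_force: 27.1
```

```bash
python3 tilt.py
```

```text
n 21399 x [13.1 40.1] z [-44.3 -14.5]
16 -44.0; 20 -42.5; 24 -41.0; 28 -39.4; 32 -37.1; 36 -33.8; 40 -22.9; 
z,F [0.44126108 0.34689998 0.02612159] [ 1.  -3.4  8.7] 0.06086790807245533 27.068758606910706
```

The drag is turning the lens (about 12° so far), so I continue.

drive_tool(series=[[-0.2,0.1,0,0,0],[-0.2,0.1,0,-0.02,0],[-0.2,0.1,0,0,0],[-0.2,0,0,0,0]])

```text
clock: 15.5
eef_pos: [0.4306, 0.3539, 0.026]
ee_rot: [0.919, 3.002, 0.003]
wrist_force: [1.5, -1.7, 5.6]
width: 0.0609
grip_force: 29.2
```

```bash
python3 tilt.py
```

```text
n 19369 x [14.7 39.9] z [-43.5 -15.1]
16 -42.4; 20 -42.5; 24 -40.4; 28 -38.2; 32 -36.1; 36 -32.3; 40 -22.7; 
z,F [0.43060322 0.35386115 0.02603345] [ 1.5 -1.7  5.6] 0.06094017733734784 29.18659418821335
```

drive_tool(series=[[-0.2,0.1,0,0.03,0],[-0.2,0.12,0,0,0],[-0.2,0.12,0,0.02,0],[-0.2,0.12,0,0,0],[-0.2,0,0,0,0]])

```text
clock: 16.05
eef_pos: [0.4157, 0.3643, 0.0245]
ee_rot: [0.919, 3.001, 0.004]
wrist_force: [2.1, -1.4, 8.2]
width: 0.0606
grip_force: 37.8
```

```bash
python3 tilt.py
python3 - <<'E'
from h import *
f=grab_frame('side');g=grab_frame('wrist')
a=cv2.resize(f['img'][340:480,320:460],(400,400));b=g['img'][40:440,120:520]
cv2.imwrite('pics/c6.png',np.hstack([a,b]))
E
```

```text
n 21502 x [-16.5  38.8] z [-40.4  -1.8]
-20 0.9; -16 -2.2; -12 -5.9; -8 -10.0; -4 -13.9; 0 -17.4; 4 -21.3; 8 -25.1; 12 -29.0; 16 -32.7; 20 -36.6; 24 -40.1; 28 -36.7; 32 -32.5; 36 -27.8; 40 -19.0; 
z,F [0.41569903 0.36430578 0.02452701] [ 2.1 -1.4  8.2] 0.06055031692529637 37.825984954833984
```

View pics/c6.png

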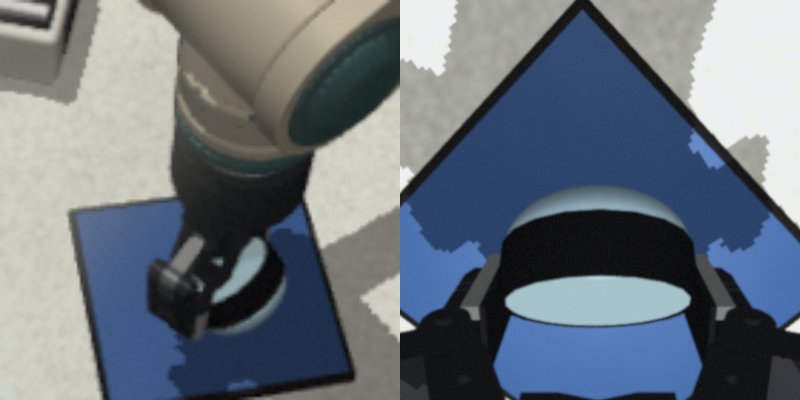

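The flat face is now visible, tilted about 43° and facing up and back, with the dome on the pad. I keep going until it is nearly upright.

drive_tool(series=[[-0.2,0.12,0,0,0],[-0.2,0.12,0,0,0],[-0.2,0.12,0,0,0],[-0.2,0,0,0,0]])

```text
clock: 16.6
eef_pos: [0.4038, 0.3724, 0.0246]
ee_rot: [0.919, 3.001, 0.004]
wrist_force: [3.2, -1.7, 7.5]
width: 0.0612
grip_force: 37.8
```

```bash
python3 tilt.py
```

```text
n 21521 x [-16.6  38.8] z [-40.4  -1.8]
-20 0.5; -16 -2.2; -12 -5.9; -8 -9.7; -4 -13.7; 0 -17.3; 4 -21.2; 8 -25.0; 12 -28.9; 16 -32.5; 20 -36.5; 24 -40.2; 28 -36.7; 32 -32.5; 36 -27.6; 40 -19.1; 
z,F [0.40378473 0.37243834 0.02457075] [ 3.2 -1.7  7.5] 0.06118539131729122 37.798343896865845
```

drive_tool(series=[[-0.2,0,0,-0.2,0],[-0.2,-0.3,0,0,0],[-0.2,-0.3,0,0,0],[-0.2,0,0,0,0],[-0.2,0,0,0.1,0],[-0.2,0,0,0.05,0],[-0.2,0,0,0,0]])

```text
clock: 17.35
eef_pos: [0.4226, 0.358, 0.0249]
ee_rot: [-0.92, -3.004, 0.001]
wrist_force: [0.6, -1.4, 0.8]
width: 0.061
grip_force: 37.2
```

drive_tool(series=[[-0.2,0,0,0.04,0],[-0.2,0,0,0,0]])

```text
clock: 17.55
eef_pos: [0.4227, 0.3581, 0.0246]
ee_rot: [0.92, 3.004, -0.001]
wrist_force: [-4.1, -5.0, 10.7]
width: 0.0611
grip_force: 38.0
```

```bash
python3 tilt.py
```

```text
n 21257 x [-16.1  38.7] z [-40.9  -1.3]
-20 1.6; -16 -1.1; -12 -5.5; -8 -9.5; -4 -13.6; 0 -17.4; 4 -21.3; 8 -25.3; 12 -29.5; 16 -33.4; 20 -37.3; 24 -40.5; 28 -36.7; 32 -32.9; 36 -27.7; 40 -20.0; 
z,F [0.42273078 0.35811567 0.02455183] [-4.1 -5.  10.7] 0.06105923658641135 37.98729121685028
```

drive_tool(series=[[-0.2,0,0,-0.03,0],[0.5,0,0,0,0],[1,0,0,0,0],[1,0,0,0,0],[1,0,0,0,0],[1,0,0,0,0],[1,0,0,0,0],[1,0,0,0,0]])

```text
clock: 18.4
eef_pos: [0.4228, 0.3581, 0.0245]
ee_rot: [0.92, 3.004, 0.0]
wrist_force: [0.4, -0.2, -0.3]
width: 0.0853
grip_force: 0.0
```

drive_tool(series=[[1,0,0,0,0],[1,0,0,0,0],[1,0,0,0,0],[1,0,0,0,0]])

```text
clock: 18.8
eef_pos: [0.4228, 0.3581, 0.0245]
ee_rot: [0.92, 3.004, 0.0]
wrist_force: [0.1, 0.2, -0.1]
width: 0.0858
grip_force: 0.0
```

```bash
python3 tilt.py
```

```text
n 28571 x [-3.1 56.4] z [-24.3  -8.8]
-4 -13.9; 0 -14.2; 4 -15.0; 8 -15.6; 12 -16.5; 16 -17.0; 20 -17.8; 24 -18.6; 28 -19.2; 32 -19.9; 36 -20.7; 40 -21.3; 44 -22.1; 48 -22.7; 52 -23.7; 56 -16.2; 
z,F [0.42275301 0.35810352 0.02450656] [ 0.1  0.2 -0.1] 0.08584278846418757 0.0
```

It has rolled almost upright and is still rocking. I back straight up and let it settle.

drive_tool(series=[[1,0,0,-0.2,0],[1,0,0,-0.5,0],[1,0,0,-0.8,0],[1,0,0,-0.8,0],[1,0,0,-0.4,0],[1,0,0,0,0],[1,0,0,0,0],[1,0,0,0,0]])

```text
clock: 19.65
eef_pos: [0.4221, 0.3576, 0.1309]
ee_rot: [-0.92, -3.002, 0.003]
wrist_force: [0.7, -0.4, -1.1]
width: 0.0853
grip_force: 0.0
```

```bash
cat > pl.py <<'E'
from h import *
import sys
x0,y0,zlo,zhi=map(float,sys.argv[1:5])
f=grab_frame('wrist');C=cloud(f);s=get_state()
m=(np.hypot(C[...,0]-x0,C[...,1]-y0)<.055)&(C[...,2]>zlo)&(C[...,2]<zhi)
lab=cv2.connectedComponentsWithStats(m.astype(np.uint8));m=lab[1]==1+np.argmax(lab[2][1:,4])
Q=C[m];c=Q.mean(0);w=np.linalg.svd(Q-c,full_matrices=False)[2][2];w*=np.sign(w[2])
k=abs((Q-c)@w)<.002;Q=Q[k];c=Q.mean(0);w=np.linalg.svd(Q-c,full_matrices=False)[2][2];w*=np.sign(w[2])
(cx,cy),r=cv2.minEnclosingCircle((Q[:,:2]*1000).astype(np.float32))
e=cv2.minAreaRect((Q[:,:2]*1000).astype(np.float32))
cnt=max(cv2.findContours(m.astype(np.uint8),0,1)[0],key=len);el=cv2.fitEllipse(cv2.convexHull(cnt))
print('n',len(Q),'mean',c.round(4),'tilt deg',np.degrees(np.arccos(w[2])).round(2),w.round(3),'circle',round(cx,1),round(cy,1),round(r,1),'rect',np.round(e[0],1),np.round(e[1],1),'ell px',np.round(el[0],1),np.round(el[1],1),'->',atz(f,[el[0]],np.median(Q[:,2])).round(4))
print(s['clock'],s['eef_pos'])
np.save('last.npy',Q)
if len(sys.argv)>5: cv2.imwrite('pics/'+sys.argv[5],f['img'])
E
python3 pl.py .40 .373 .03 .07 w7.png
```

```text
n 10489 mean [0.3944 0.3766 0.043 ] tilt deg 3.67 [-0.049  0.041  0.998] circle 395.0 376.1 31.1 rect [394.9 376.1] [61.1 61.3] ell px [319. 183.] [115.5 116.7] -> [[0.3943 0.3768 0.043 ]]
19.7 [0.42210487 0.35764843 0.13087965]
```

View pics/w7.png

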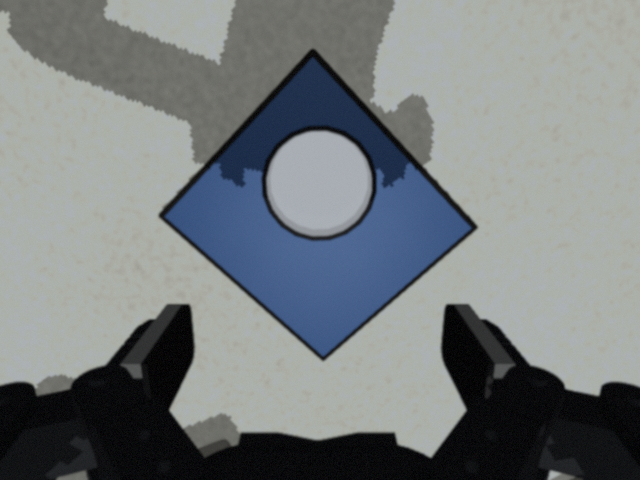

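The lens lies dome down on the pad at (319,183), flat face up. I wait for the last rocking to die out while moving over it.

drive_tool(series=[[1,0.4,0,0,0],[1,0.4,0,0,0],[1,0,0,0,0],[1,0,0,0,0],[1,0,0,0,0],[1,0,0,0,0],[1,0,0,0,0],[1,0,0,0,0]])

```text
clock: 20.5
eef_pos: [0.3964, 0.3759, 0.1325]
ee_rot: [0.921, 3.004, 0.0]
wrist_force: [1.0, -1.3, -0.4]
width: 0.0854
grip_force: 0.0
```

```bash
python3 pl.py .40 .373 .03 .07; python3 -c "
from h import *
rel([.3945,.3765,.036],56)"
```

```text
n 8919 mean [0.3964 0.375  0.043 ] tilt deg 0.55 [ 0.008 -0.006  1.   ] circle 397.3 374.4 31.1 rect [397.2 374.4] [60.8 61.7] ell px [316.8 241. ] [109.1 109.6] -> [[0.3953 0.3758 0.043 ]]
20.55 [0.39639726 0.37589027 0.13253178]
clock 20.55 yaw now 55.91 turn units(4deg) -0.023 then shift units(40mm) xyz [ 0.048 -0.014  2.413]
```

drive_tool(series=[[1,0,0,0.3,0],[1,0,0,0,0],[1,0,0,0,0],[1,0,0,0,0],[1,0,0,0,0],[1,0,0,0,0],[1,0,0,0,0],[1,0,0,0,0]])

```text
clock: 21.35
eef_pos: [0.3962, 0.3761, 0.1206]
ee_rot: [0.92, 3.004, 0.0]
wrist_force: [0.4, 0.7, 0.8]
width: 0.0853
grip_force: 0.0
```

drive_tool(series=[[1,0,0,0,0],[1,0,0,0,0],[1,0,0,0,0],[1,0,0,0,0],[1,0,0,0,0],[1,0,0,0,0],[1,0,0,0,0],[1,0,0,0,0]])

```text
clock: 22.15
eef_pos: [0.3962, 0.376, 0.1205]
ee_rot: [-0.92, -3.004, -0.0]
wrist_force: [0.0, 1.1, 0.5]
width: 0.0854
grip_force: 0.0
```

```bash
python3 pl.py .40 .373 .03 .07; python3 -c "
from h import *
rel([.396,.3755,.026],56)"
```

```text
n 9873 mean [0.3962 0.3752 0.043 ] tilt deg 0.05 [0.    0.001 1.   ] circle 396.9 374.6 31.0 rect [396.9 374.7] [61.2 61.2] ell px [316.8 247.6] [114.2 115.7] -> [[0.395  0.3761 0.043 ]]
22.2 [0.39621713 0.37602138 0.12051561]
clock 22.2 yaw now 55.93 turn units(4deg) -0.017 then shift units(40mm) xyz [-0.003 -0.014  2.363]
```

The lens is settled and level (0.05°) at (0.396, 0.3755). I take it.

drive_tool(series=[[1,0,-0.01,0.4,0],[1,0,0,0.6,0],[1,0,0,0.6,0],[1,0,0,0.5,0],[1,0,0,0.25,0],[0.7,0,0,0,0],[0.6,0,0,0,0],[0.5,0,0,0,0]], squeeze=30)

```text
clock: 23.0
eef_pos: [0.3967, 0.3763, 0.028]
ee_rot: [0.92, 3.002, 0.003]
wrist_force: [-0.3, -0.4, -0.2]
width: 0.0639
grip_force: 0.0
```

drive_tool(series=[[0.4,0,0,0,0],[0.3,0,0,0,0],[0,0,0,0,0],[-0.2,0,0,0,0],[-0.2,0,0,0,0]])

```text
clock: 23.5
eef_pos: [0.3969, 0.3765, 0.0282]
ee_rot: [0.92, 3.002, 0.005]
wrist_force: [-0.2, 1.2, 6.3]
width: 0.0609
grip_force: 32.5
```

drive_tool(series=[[-0.2,0,0,-0.1,0],[-0.2,0,0,-0.3,0],[-0.2,0,0,-0.6,0],[-0.2,0,0,-0.8,0],[-0.2,0,0,-0.8,0],[-0.2,0,0,-0.6,0],[-0.2,0,0,-0.3,0],[-0.2,0,0,0,0]])

```text
clock: 24.3
eef_pos: [0.3965, 0.3761, 0.1684]
ee_rot: [0.92, 3.002, 0.004]
wrist_force: [0.1, -0.6, -2.6]
width: 0.0609
grip_force: 33.4
```

```bash
python3 pl.py .396 .375 .14 .2 w8.png
python3 - <<'E'
from h import *
# ring centre from top, side views without cap
for n in('top','side'):
    f=grab_frame(n);C=cloud(f)
    m=(np.hypot(C[...,0]-.5845,C[...,1]-.1145)<.043)&(C[...,2]>.077)&(C[...,2]<.095)
    Q=C[m];c=cv2.minAreaRect((Q[:,:2]*1000).astype(np.float32));print(n,m.sum(),c,np.median(Q[:,2]))
    cnt=max(cv2.findContours(m.astype(np.uint8),0,1)[0],key=len);e=cv2.fitEllipse(cv2.convexHull(cnt));print(e,atz(f,[e[0]],.084))
    globals()[n]=(f,e[0])
print(tri([top[0],side[0]],[top[1],side[1]]))
E
```

```text
n 24366 mean [0.3943 0.3771 0.183 ] tilt deg 0.44 [-0.007  0.003  1.   ] circle 390.9 379.4 44.0 rect [395.5 379.6] [63.2 70. ] ell px [317.  335.5] [184.3 289.6] -> [[0.3941 0.3771 0.183 ]]
24.35 [0.39594483 0.37563028 0.16642627]
top 426 ((585.46142578125, 113.9359130859375), (72.01075744628906, 71.6219711303711), 68.94413757324219) 0.08439573677414458
((229.4432830810547, 231.73126220703125), (29.71790313720703, 31.440967559814453), 72.62550354003906) [[0.58521202 0.11420492 0.084     ]]
side 536 ((582.9368286132812, 113.83641052246094), (72.9158935546875, 69.06112670898438), 54.881858825683594) 0.08362081454772125
((306.0540771484375, 305.2403564453125), (29.33757209777832, 36.019317626953125), 87.14720153808594) [[0.58312698 0.11744184 0.084     ]]
[0.58456535 0.11479072 0.08147135]
```

View pics/w8.png

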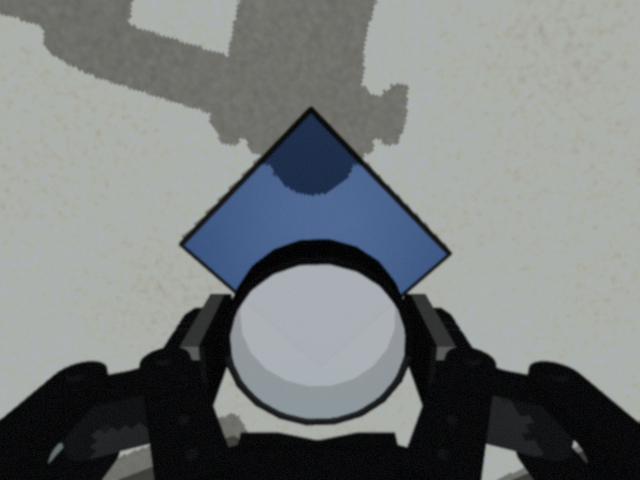

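The lens is held level (0.4°) and centred between the pads, flat face at (317,340). The ring is clear of the cap, measured at about (0.5847, 0.1145), top 84 mm.

```bash
python3 -c "
from h import *
rel([.5847,.1145,.125],56)"
```

```text
clock 24.45 yaw now 55.93 turn units(4deg) -0.018 then shift units(40mm) xyz [-7.568 -2.755  0.991]
```

drive_tool(series=[[-0.2,-0.3,-0.1,0,0],[-0.2,-0.6,-0.22,0,0],[-0.2,-0.7,-0.25,0,0],[-0.2,-0.7,-0.25,0,0],[-0.2,-0.7,-0.26,0,0],[-0.2,-0.7,-0.26,0,0],[-0.2,-0.7,-0.26,0,0],[-0.2,-0.7,-0.26,0,0]])

```text
clock: 25.25
eef_pos: [0.5237, 0.1977, 0.1653]
ee_rot: [-0.921, -3.002, 0.002]
wrist_force: [1.0, 0.0, -2.7]
width: 0.0609
grip_force: 33.4
```

drive_tool(series=[[-0.2,-0.7,-0.26,0,0],[-0.2,-0.7,-0.26,0,0],[-0.2,-0.6,-0.2,0,0],[-0.2,-0.47,-0.18,0.2,0],[-0.2,0,0,0.3,0],[-0.2,0,0,0.3,0],[-0.2,0,0,0,0],[-0.2,0,0,0,0]])

```text
clock: 26.05
eef_pos: [0.5844, 0.1152, 0.134]
ee_rot: [-0.918, -3.003, 0.001]
wrist_force: [-0.3, 0.9, -1.9]
width: 0.0609
grip_force: 33.4
```

```bash
python3 -c "
from h import *
rel([.5847,.1145,.0975],56)"; python3 pl.py .5847 .1145 .12 .2
```

```text
clock 26.05 yaw now 55.99 turn units(4deg) -0.003 then shift units(40mm) xyz [-0.017 -0.009  0.911]
n 7197 mean [0.5796 0.1182 0.1719] tilt deg 82.43 [ 0.822 -0.554  0.132] circle 575.6 120.8 53.6 rect [579.5 118.2] [107.2  10.8] ell px [317.  435.9] [386.  524.7] -> [[0.5924 0.1093 0.1775]]
26.1 [0.58477013 0.11526678 0.13474898]
```

drive_tool(series=[[-0.2,0,-0.01,0.3,0],[-0.2,0,0,0.3,0],[-0.2,0,0,0.15,0],[-0.2,0,0,0,0],[-0.2,0,0,0,0]])

```text
clock: 26.6
eef_pos: [0.5847, 0.1143, 0.1044]
ee_rot: [-0.92, -3.004, 0.0]
wrist_force: [0.1, 0.4, -2.1]
width: 0.0608
grip_force: 33.4
```

```bash
python3 pl.py .5847 .1145 .11 .128; python3 -c "
from h import *
rel([.5847,.1145,.0955],56)"
```

```text
n 26303 mean [0.5839 0.1146 0.119 ] tilt deg 0.17 [0.003 0.    1.   ] circle 579.1 117.6 44.0 rect [584.5 118. ] [63.3 71. ] ell px [316.9 335.6] [173.2 283.4] -> [[0.5824 0.1153 0.119 ]]
26.65 [0.58499874 0.1143266  0.10489259]
clock 26.65 yaw now 55.93 turn units(4deg) -0.017 then shift units(40mm) xyz [ 0.009 -0.001  0.235]
```

drive_tool(series=[[-0.2,0,0,0.08,0],[-0.2,0,0,0.04,0],[-0.2,0,0,0,0]])

```text
clock: 26.95
eef_pos: [0.5846, 0.1143, 0.0994]
ee_rot: [-0.92, -3.003, 0.0]
wrist_force: [0.4, 0.2, -2.6]
width: 0.0614
grip_force: 33.4
```

drive_tool(series=[[-0.2,0,0,0.03,0],[-0.2,0,0,0.02,0],[-0.2,0,0,0,0]])

```text
clock: 27.25
eef_pos: [0.5847, 0.1143, 0.0976]
ee_rot: [-0.92, -3.004, 0.0]
wrist_force: [0.2, 0.3, -1.9]
width: 0.0607
grip_force: 33.4
```

drive_tool(series=[[-0.2,0,0,0.025,0],[-0.2,0,0,0,0],[-0.2,0,0,0,0]])

```text
clock: 27.55
eef_pos: [0.5849, 0.1143, 0.0969]
ee_rot: [0.92, 3.003, 0.0]
wrist_force: [0.5, 0.9, -1.5]
width: 0.061
grip_force: 33.6
```

drive_tool(series=[[-0.2,0,0,0.02,0],[-0.2,0,0,0,0],[-0.2,0,0,0,0]])

```text
clock: 27.85
eef_pos: [0.5851, 0.1143, 0.0965]
ee_rot: [0.92, 3.003, 0.001]
wrist_force: [1.0, -0.8, 1.5]
width: 0.0608
grip_force: 33.8
```

drive_tool(series=[[-0.2,0,0,0.01,0],[-0.2,0,0,0,0],[0.5,0,0,0,0],[0.7,0,0,0,0],[1,0,0,0,0],[1,0,0,0,0],[1,0,0,0,0]])

```text
clock: 28.55
eef_pos: [0.5847, 0.1143, 0.0953]
ee_rot: [-0.92, -3.004, 0.0]
wrist_force: [0.1, -0.6, -0.3]
width: 0.0856
grip_force: 0.0
```

drive_tool(series=[[1,0,0,-0.2,0],[1,0,0,-0.5,0],[1,0,0,-0.7,0],[1,0,0,-0.7,0],[1,0,0,-0.4,0],[1,0,0,0,0],[1,0,0,0,0]])

```text
clock: 29.25
eef_pos: [0.5847, 0.1143, 0.1953]
ee_rot: [0.92, 3.004, 0.0]
wrist_force: [-0.3, 0.5, -0.5]
width: 0.0852
grip_force: 0.0
```

```bash
python3 pl.py .5847 .1145 .1 .13 w9.png;python3 - <<'E'
from h import *
f=grab_frame('wrist');C=cloud(f)
r=np.hypot(C[...,0]-.5847,C[...,1]-.1145);m=(r>.032)&(r<.04)&(C[...,2]>.076)&(C[...,2]<.095);Q=C[m]
print('ring',m.sum(),Q.min(0).round(4),Q.max(0).round(4),np.median(Q[:,2]))
E
```

```text
n 9328 mean [0.5853 0.1138 0.1111] tilt deg 0.52 [ 0.008 -0.004  1.   ] circle 586.2 113.3 31.0 rect [586.1 113.4] [61.2 61.2] ell px [318.  244.8] [110.7 112.1] -> [[0.5843 0.1144 0.1111]]
29.3 [0.58432341 0.11424847 0.19432197]
ring 873 [0.5505 0.0801 0.0772] [0.6117 0.149  0.0855] 0.08306462368233361
```

View pics/w9.png

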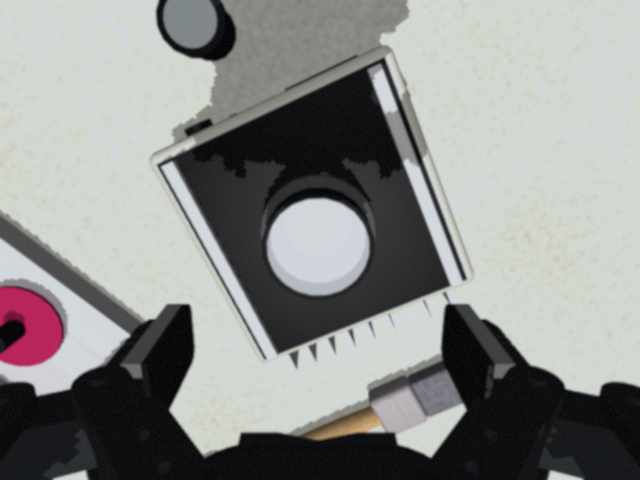

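The lens sits in the ring at (318,245): tilt 0.5°, 28 mm above the ring, and within about 1 mm of the ring centre. The cap is in the tray (left). I hand the job in.

```bash
python3 -c "
from h import *
print(finish_job())"
```

```text
the job is handed in; nothing more can be done
None
```

The job is handed in at about 29 s of the 72 s allowed (no verdict was returned): the cap is in the tray, and the lens was let go and settled upright on the pad, then set dome down in the ring, 0.5° from level, about 1 mm off centre and 28 mm above the ring's edge.

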